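# Swap the rim sprocket on a clutch drum's splined hub and hold the new one home

## Robot

A 6-joint arm with a two-finger parallel gripper is mounted at the origin on a cart in front of the work surface, level with it; the furniture and walls round the work are solid. World frame = base frame: x ahead of the robot, y to its left, z up, the work surface at z = 0. Lengths are in m, angles in rad, forces in N, time in s.
With the tool pointing down it reaches from about 0.425 to 0.95 m from the base axis. Payload 3.5 kg.
Tool frame: the origin (TCP) lies at the very end of the fingers, on their centre line; the grasp point (between the pads) lies 19 mm behind it (ctrl.grip_point_offset is the distance from the TCP to the grasp point, in m); z points along the fingers, y is the line along which they close (so a half turn about z gives the same grasp; the last joint's range is limited). The gripper opens to 85 mm and grips with 20 to 120 N. Pads are 22 mm wide; open, the fingers measure 114 mm over their backs; the gripper's body (76 mm by 85 mm) begins 54 mm behind the grasp point. The pads swing forward as they close: fully open they stand 13 mm farther back than shut.
Start: joints at [1.142, 0.286, 1.577, -0, 1.279, -0.15], TCP at [0.186, 0.649, 0.231] pointing down, gripper open.
Joint ranges: [-2.77, 2.77], [-0.9, 2.22], [0.21, 2.48], [-1.53, 4.67], [0.24, 2.81], [-2.84, 2.84]. Speed limits (rad/s): [2.79, 2.79, 3.14, 3.14, 3.14, 3.14].

## Interface

Orientations are given as a unit quaternion [x, y, z, w].
In Python, from plant import telemetry, vision, ctrl gives the robot as it stands.
- The arm moves only by the tool arm_command, never from a script. Its argument "series" is one flat list of numbers, 7 for each row, row after row: the shift along the tool's x, y, z in cm, then the turn, a rotation vector about the tool's x, y, z in degrees, then the closure, from 0 (fully open) to 1 (shut). A call has 1 to 10 rows; each row is the pose to reach, as a shift and turn from the pose commanded when the call began, along the tool's axes at that moment; what a row does not reach only later rows make up. A row lasts 1/12 s, in which the tool goes at most 41.7 mm and 7.16 degrees, less where a joint would pass 70% of its speed; a pose out of reach is approached as far as the arm can. A call with a gripper value outside its range is refused whole. The fingers move at their own pace and stop on an object; "force" is the grip in N (left out, the last holds). Time passes only in rows, so rows that repeat a pose let the fingers close. It gives the time, the measured TCP pose, the force, the opening and the grip force at its end, in the units of the state.
- telemetry.get_state(): the state, without advancing time (a new reading comes with each control period).
- vision.read_camera(name): name is "scene" or "top"; returns a dict with "color" (384x512x3 uint8, blue, green, red), "K" (3x3 intrinsics, pixels), "rvec" (rotation vector, rad) and "tvec" (3), from world to camera coordinates, as OpenCV has them. Camera axes: x right, y down, z forward; pixel columns grow to the right and rows downward; lengths in m; the calibration is good to about 2 mm. A picture is of the moment at which its call begins. There is no depth.
- ctrl.sign_off(): hands the job in; it is judged then, once.
The state is a dict: "time": time; "qpos": joint angles; "dq": joint speeds; "joint_efforts": joint torques, N m; "eef_pos": TCP position; "tcp_rot": TCP orientation; "contact_force": force on the tool from outside, world axes, zero at the start; "wrist_torque": the same for the moment, N m; "opening": opening from 0.0 (shut) to 1.0 (fully open); "finger_force": force on a finger pad.
Only numpy, scipy, OpenCV 4.12 (cv2) and the standard library are available. Lean on these libraries where they do the work, as an engineer would, in place of code of your own. Each camera call takes 0.05 s, during which the arm holds its last target. There are 200 camera calls.

## Task

Change the rim sprocket on the saw engine: pull the old one up off the clutch drum's splined hub and lay it down flat on the bench, then take the new one, the smallest of the sprockets, from the bench, turn it until its splines mesh with the hub, slide it down and push it fully home against the sprung thrust washer. Finish while still holding it pressed down on its seat: it springs back up when let go, and I can slip the retaining clip on only while you keep it down. Leave the large sprocket, the carburettor, the spark plug and the grease tub where they are.

Things in the scene. Friction and masses are not known exactly. Their poses are not given: they have to be found in the camera images.
- old_sprocket: The old rim sprocket, 58 mm across, 18 mm thick, eight small notches in its rim; 0.17 kg. It sits loose on the hub, resting on the free thrust washer, its underside 96.5 mm above the bench; lift it straight up at least 28 mm to clear the crank's end. Origin at the centre of its underside, z up. Its outside has 16 flats, in pairs 58 mm apart: one faces its x axis, the rest every 360/16 degrees.
- clear_bench (a point): Middle of a patch of bench, on its surface, that is always clear and has room for the old sprocket and the fingers (any other clear, level place on the bench will do too).
- new_sprocket: The new rim sprocket, to be fitted: a bare steel ring 52 mm across, 18 mm thick, lying flat, seven small notches in its rim; 0.14 kg. Origin at the centre of its underside, z up along its bore. Its outside has 14 flats, in pairs 52 mm apart: one faces its x axis, the others follow every 360/14 degrees; grip any pair.
- new_bore (a point): Centre of the new sprocket's bore, 9 mm above its underside; axes as the sprocket's. The bore goes right through and has 7 inward spline teeth 3.6 mm wide with a groove on the x axis and one every 360/7 degrees, the teeth midway between; tooth tips 12.3 mm from the axis, grooves 15.3 mm. The teeth taper over 2 mm at both faces.
- hub_end (a point): Top centre of the upright splined hub, 114 mm above the bench. z is up; a hub tooth stands on its x axis and every 360/7 degrees. Teeth 3.6 mm wide, tips 14 mm from the axis, grooves 11 mm, top 3.5 mm tapered. The new sprocket meshes when its x axis points along it or n x 360/7 degrees from it, within about 9 degrees and 1.3 mm. The crank end rises 10 mm more.
- hub_seat (a point): Centre of the solid shoulder, 47 mm across, at the hub's foot, 22 mm below hub_end and 4 mm above the drum's face: the new sprocket is home when its underside is here (the hub then stands 4 mm proud of it). Unmeshed it stops on the hub's end. Hub and dark clutch drum (73 mm across, face 88 mm above the bench) turn stiffly together, about 0.35 N m.
- thrust_washer (a joint): How far the sprung thrust washer round the hub's foot is pressed down, in m: 0 when free (its top 17.5 mm below hub_end, where the meshed sprocket first meets it), 0.0045 with the sprocket home. The spring takes about 3.6 N to start and 7.7 N at home; let go, it lifts the sprocket back.
- bar_stud (a point): Top of the nearer of two 8 mm guide bar studs, 78 mm from the hub's axis and 101 mm above the bench; the other is 30 mm farther out. They are part of the stripped saw engine, which lies fixed on a plywood board, clutch side up; its finned cylinder and crankcase stay below 78 mm. Keep clear.
- large_sprocket: A larger sprocket for another saw: nine notches, 66 mm across and 14 mm thick, lying flat on the bench. Origin at the centre of its underside. Leave it.
- carburettor: A carburettor lying on the bench, 67 x 50 x 40 mm. Origin at the centre of its underside. Leave it.
- loose_plug: A spark plug lying on the bench, 70 mm long. Origin under its middle. Leave it.
- grease_tub: A round tub, 69 mm across and 52 mm high. Origin at the centre of its underside. Leave it.

How it is judged:
By the outcome, as a careful person would: the job done as asked, in the order asked, and still so for the second after the job is handed in, while the arm keeps its last pose, push and grip.
It also fails if it takes over 54 s, if anything falls off the work surface, if the arm or the gripper's body presses on something with over 40 N, if the wrist force passes 120 N, or if a joint passes its speed limit or range.

## Working session

There is one attempt and no reset: what is moved stays moved. The work goes in short steps, Python scripts to look and compute and a tool call to move; the robot and the scene stay as the last step left them, time stands still between calls to the robot, and variables do not carry over. Pictures are saved under pics/ and viewed, at most 11 in all, crops included, and the job is handed in when it is done.

Besides the shell and the picture viewer there is one more tool, called after ">>>" as name(argument=value, ...) on one line, values as JSON. arm_command: Moves the arm, as the interface text tells. Its arguments: {"type":"object","properties":{"series":{"type":"array","items":{"type":"number"}},"force":{"type":"number"}},"required":["series"]}

```bash
mkdir -p pics; ls
python3 - <<'E'
from plant import telemetry, vision, ctrl
import cv2,numpy as np
s=telemetry.get_state();print(s)
for n in("scene","top"):
    d=vision.read_camera(n);cv2.imwrite(f"pics/{n}0.png",d["color"]);R=cv2.Rodrigues(d["rvec"])[0]
    print(n,d["K"].tolist(),(-R.T@np.array(d["tvec"]).ravel()),R.round(3).tolist())
E
```

```text
pics
{'time': 0.0, 'qpos': array([ 1.14201157e+00,  2.87202883e-01,  1.57816383e+00,  3.51986958e-05,
        1.27861191e+00, -1.50006221e-01]), 'dq': array([ 2.76424523e-03,  1.99938741e-03, -1.74865250e-03,  2.50531021e-05,
        1.23725734e-03, -1.42540947e-03]), 'joint_efforts': array([-3.92250231e-04, -4.05971575e+01, -2.92630577e+01, -1.88500585e-04,
        5.69128519e-03,  9.01352678e-06]), 'eef_pos': array([0.18544025, 0.6483482 , 0.2299295 ]), 'tcp_rot': array([ 1.38943271e-01,  9.90299623e-01, -1.13856890e-03, -3.56592426e-04]), 'contact_force': array([ 0.3197686 ,  1.03333563, -0.0582434 ]), 'wrist_torque': array([0.04477576, 0.0242608 , 0.01497985]), 'finger_force': 0.0, 'opening': 1.0006839621568417}
scene [[477.64688914363063, 0.0, 254.56077500716773], [0.0, 477.64688914363063, 190.91185892330384], [0.0, 0.0, 1.0]] [-0.00244713 -0.37893505  0.8093871 ] [[0.609, -0.793, 0.021], [-0.527, -0.425, -0.736], [0.592, 0.437, -0.677]]
top [[387.0794400724837, 0.0, 261.18607470100534], [0.0, 387.0794400724837, 191.64359369471268], [0.0, 0.0, 1.0]] [0.398941   0.09325749 1.04197706] [[0.0, -1.0, 0.004], [-0.981, -0.001, -0.196], [0.196, -0.004, -0.981]]
```

View pics/scene0.png

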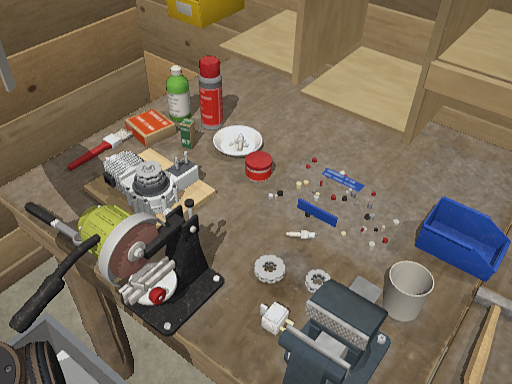

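View pics/top0.png

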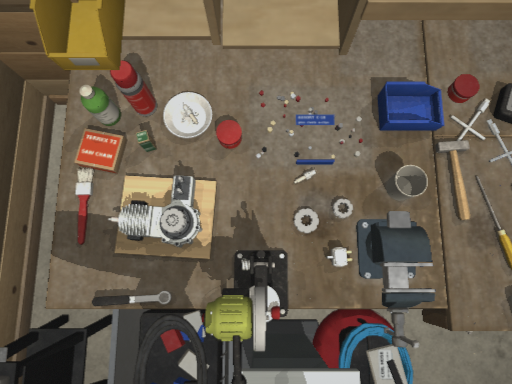

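The scene picture shows the engine with the old sprocket near (150,175), the grease tub at (258,166), the large sprocket at (269,269) and the small one at (317,280). In the top view these are the hub at (178,222), large sprocket at (306,220), new sprocket at (343,208), plug at (305,176) and carburettor at (340,257).

```bash
cat > h.py <<'E'
import cv2,numpy as np
from plant import telemetry, vision, ctrl
class Cam:
    def __init__(s,n):
        d=vision.read_camera(n);s.im=d["color"].copy();s.K=d["K"];s.r=np.array(d["rvec"],float);s.t=np.array(d["tvec"],float).ravel()
        s.R=cv2.Rodrigues(s.r)[0];s.c=-s.R.T@s.t
    def ray(s,p):
        return s.R.T@np.linalg.solve(s.K,np.array([p[0],p[1],1.]))
    def plane(s,p,z):
        d=s.ray(p);return s.c+d*(z-s.c[2])/d[2]
    def px(s,X): return cv2.projectPoints(np.array(X,float).reshape(-1,1,3),s.r,s.t,s.K,None)[0].reshape(-1,2)
    def ortho(s,c,z,half,n):  # resample plane z patch: image right=+x, up=+y
        u=np.linspace(-half,half,n);X,Y=np.meshgrid(c[0]+u,c[1]-u)
        P=s.px(np.stack([X,Y,np.full_like(X,z)],-1)).reshape(n,n,2).astype(np.float32)
        return cv2.remap(s.im,P,None,cv2.INTER_CUBIC)
E
python3 - <<'E'
from h import *
T=Cam("top");S=Cam("scene")
print("hub top(z.1145)",T.plane((178,222),.1145),S.plane((151,172),.1145))
print("new",T.plane((343,208),.018),S.plane((317,279),.018)); print("large",T.plane((306,220),.014),S.plane((269,268),.014))
hub=T.plane((178,222),.1145);new=T.plane((343,208),.018)
row=lambda C:np.hstack([C.ortho(hub,.1145,.045,380),C.ortho(new,.018,.04,380)])
cv2.imwrite("pics/ortho.png",cv2.resize(np.vstack([row(T),row(S)]),(600,600)))
E
```

```text
hub top(z.1145) [0.50987961 0.2894572  0.1145    ] [0.50977119 0.28729219 0.1145    ]
new [ 0.55930846 -0.12995085  0.018     ] [ 0.55904113 -0.12986198  0.018     ]
large [ 0.52745628 -0.03058511  0.014     ] [ 0.52327623 -0.0344656   0.014     ]
```

View pics/ortho.png

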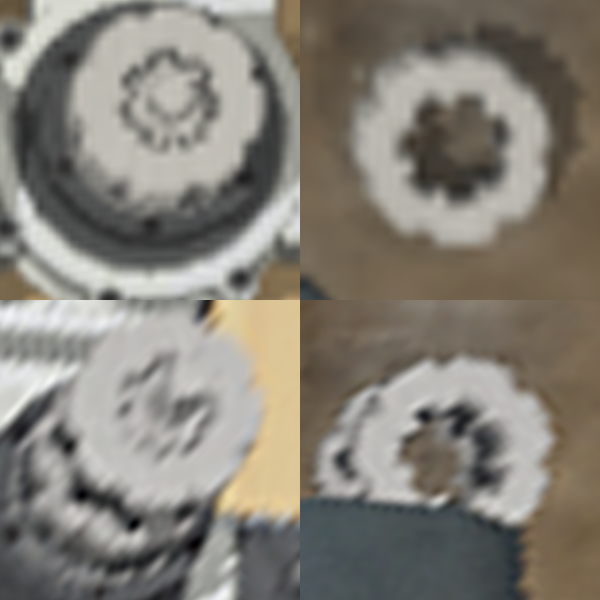

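The ortho crops (top row is the top view, bottom row the scene view) show the old sprocket disc about +5/+15 mm from my guess, with the dark 7-lobed gap round the hub at (168,100). The new sprocket is centred near (453,147), with 7 bore grooves. Next I fit these and get their phases.

```bash
cat >> h.py <<'E'
def disc(C,c,z,rad,thr,half=.045,n=900,sat=40):
    o=C.ortho(c,z,half,n);hsv=cv2.cvtColor(o,cv2.COLOR_BGR2HSV)
    m=((hsv[...,2]>thr)&(hsv[...,1]<sat)).astype(np.uint8);m=cv2.morphologyEx(m,cv2.MORPH_OPEN,np.ones((25,25)))
    cs=cv2.findContours(m,cv2.RETR_EXTERNAL,cv2.CHAIN_APPROX_NONE)[0];k=max(cs,key=cv2.contourArea)[:,0].astype(float)
    s=2*half/(n-1);P=np.stack([c[0]-half+k[:,0]*s,c[1]+half-k[:,1]*s],1)
    return P
def circ(P,c0,R):  # robust fit of centre with known radius
    from scipy.optimize import least_squares
    r=least_squares(lambda q:np.hypot(*(P-q).T)-R,c0,loss="soft_l1",f_scale=.0006)
    return r.x,np.hypot(*(P-r.x).T)
def phase(C,c,z,r0,r1,N,half=.045,n=900):
    g=cv2.cvtColor(C.ortho(c,z,half,n),cv2.COLOR_BGR2GRAY).astype(np.float32);s=2*half/(n-1)
    a=np.radians(np.arange(720)/2);out=[]
    p=np.zeros(720)
    for r in np.linspace(r0,r1,5):
        mx=((n-1)/2+r*np.cos(a)/s).astype(np.float32)[None];my=((n-1)/2-r*np.sin(a)/s).astype(np.float32)[None]
        p+=cv2.remap(g,mx,my,cv2.INTER_LINEAR)[0]/5
    F=np.fft.rfft(p)/720;k=F[N]
    return (-np.degrees(np.angle(k))/N)%(360/N),abs(k)*2,np.abs(F[1:13]*2).round(0)  # angle of brightest
E
python3 - <<'E'
from h import *
st=telemetry.get_state();from scipy.spatial.transform import Rotation as Ro
print(Ro.from_quat(st["tcp_rot"]).as_matrix().round(3).tolist())
T=Cam("top");S=Cam("scene")
for nm,c,z,R in(("old",(.5145,.3035),.1145,.029),("new",(.5601,-.1292),.018,.026),("large",(.5275,-.0306),.014,.033)):
  for C,cn in((T,"T"),(S,"S")):
    for thr in (140,160):
      P=disc(C,c,z,R,thr);q,d=circ(P,c,R);print(nm,cn,thr,q.round(4),"med/std r mm",(np.median(d)*1e3).round(2),(d.std()*1e3).round(2))
    if cn=="T": 
      b=q
      for rr in ((.0107,.0125),(.0136,.0156),(.0125,.015)): print("  ph7",rr,*phase(C,q,z,*rr,7))
      for N in(7,8,9):print("  rim",N,*phase(C,q,z,R-.002,R-.0005,N)[:2])
print(T.plane((262,182),0))
E
```

```text
[[-0.961, 0.275, -0.001], [0.275, 0.961, -0.001], [0.0, -0.001, -1.0]]
old T 140 [0.5173 0.3057] med/std r mm 39.01 9.79
old T 160 [0.5123 0.3085] med/std r mm 32.19 8.87
  ph7 (0.0107, 0.0125) 35.475121270731826 5.665296373639066 [16. 12. 11.  5.  9.  5.  6.  7.  2.  8.  3.  4.]
  ph7 (0.0136, 0.0156) 8.062545388614991 1.1709424209281496 [26. 16. 23. 10.  3.  0.  1.  4.  2.  4.  3.  4.]
  ph7 (0.0125, 0.015) 34.095615935067215 0.17643698352157314 [25. 17. 20.  5.  6.  2.  0.  4.  1.  6.  3.  2.]
  rim 7 27.0963911812227 3.776466246105391
  rim 8 19.62576981075936 3.3488354815726886
  rim 9 28.002399107020334 8.874923295009797
old S 140 [0.5042 0.3146] med/std r mm 34.42 7.75
old S 160 [0.5068 0.3094] med/std r mm 34.05 7.81
new T 140 [ 0.5598 -0.1296] med/std r mm 25.61 0.95
new T 160 [ 0.56   -0.1298] med/std r mm 24.55 0.94
  ph7 (0.0107, 0.0125) 46.258302455879715 22.387355256087382 [ 9.  9.  2.  7.  3.  9. 22.  3.  1.  2.  2.  2.]
  ph7 (0.0136, 0.0156) 46.12668015924905 28.667397795235523 [14.  3.  1.  5.  2.  5. 29.  6.  4.  2.  1.  3.]
  ph7 (0.0125, 0.015) 46.28565905257023 
[... 319 characters left out ...]
0 [ 0.5271 -0.0309] med/std r mm 32.46 0.88
large T 160 [ 0.5271 -0.031 ] med/std r mm 31.61 0.91
  ph7 (0.0107, 0.0125) 44.23072362873879 21.834912912728647 [ 3.  1.  2.  4.  1. 10. 22.  2.  5.  4.  3.  1.]
  ph7 (0.0136, 0.0156) 43.8498351009607 28.98975438101041 [13.  3.  3.  3.  1.  3. 29. 10.  4.  3.  3.  3.]
  ph7 (0.0125, 0.015) 43.86763653194917 32.17181994417805 [ 8.  2.  3.  2.  1.  7. 32.  6.  6.  3.  4.  3.]
  rim 7 20.231455271284933 2.237657938913748
  rim 8 44.209029388481866 2.386186913921487
  rim 9 24.225773527269396 25.86333665715176
large S 140 [ 0.5245 -0.0335] med/std r mm 34.7 2.18
large S 160 [ 0.5268 -0.0324] med/std r mm 32.46 1.91
[0.63451237 0.08679772 0.        ]
```

Run:
```python
from h import *
T=Cam("top");S=Cam("scene")
for C,c in((T,(.515,.304)),(S,(.514,.303))):
  g=cv2.cvtColor(C.ortho(c,.1145,.045,900),cv2.COLOR_BGR2GRAY)
  yy,xx=np.mgrid[:900,:900];u=(xx-449.5)*1e-4;v=-(yy-449.5)*1e-4;r=np.hypot(u,v)
  med=np.median(g[(r>.019)&(r<.025)]);print("face",med,"out",np.percentile(g[(r>.031)&(r<.036)],[10,50,90]))
  d=np.clip(med-20-g.astype(float),0,None)*(r<.019)
  print("gap centroid",c[0]+(d*u).sum()/d.sum(),c[1]+(d*v).sum()/d.sum())
  m=((abs(g-med)<22)&(r<.036)).astype(np.uint8);m=cv2.morphologyEx(m,cv2.MORPH_OPEN,np.ones((41,41)))
  k=max(cv2.findContours(m,cv2.RETR_EXTERNAL,cv2.CHAIN_APPROX_NONE)[0],key=cv2.contourArea)[:,0]
  P=np.stack([c[0]+(k[:,0]-449.5)*1e-4,c[1]-(k[:,1]-449.5)*1e-4],1);P=P[np.hypot(*(P-c).T)<.0355]
  q,dd=circ(P,c,.029);print("rim fit",q.round(4),np.median(dd).round(4),dd.std().round(4))
  if C is T:
    for q in (q,(c[0]+(d*u).sum()/d.sum(),c[1]+(d*v).sum()/d.sum())):
      for rr in((.011,.0123),(.014,.0153)):print(phase(C,q,.1142,*rr,7))
      print("rim8",phase(C,q,.1142,.027,.0285,8)[:2])
```

```text
face 189.0 out [ 61.  97. 210.]
gap centroid 0.5165323469562663 0.3056933593093349
rim fit [0.5147 0.3044] 0.0271 0.001
(np.float64(47.59070677870251), np.float64(6.026152522637956), array([13.,  9., 14.,  5.,  8.,  8.,  6., 12.,  6.,  1.,  2.,  3.]))
(np.float64(17.239960361459477), np.float64(16.5177046602349), array([20.,  2.,  5.,  4.,  2.,  7., 17.,  2.,  5.,  1.,  1.,  3.]))
rim8 (np.float64(37.77422722127779), np.float64(22.579041115860754))
(np.float64(0.7412236951514212), np.float64(7.569754956777601), array([27., 12., 12.,  6.,  4.,  2.,  8.,  5.,  2.,  2.,  3.,  7.]))
(np.float64(19.498690998009568), np.float64(11.985521349077874), array([20.,  5.,  5.,  2.,  2., 11., 12.,  8.,  7.,  7.,  2.,  1.]))
rim8 (np.float64(37.55668786440948), np.float64(18.178361120632367))
face 190.0 out [ 67. 159. 205.]
gap centroid 0.516121396919 0.3029080467916133
rim fit [0.5152 0.3022] 0.0287 0.0017
```

>>> arm_command(series=[-3.3,-1.94,0,0,0,-2,0,-6.6,-3.88,0,0,0,-4,0,-9.9,-5.82,0,0,0,-6,0,-13.2,-7.76,0,0,0,-8.7,0,-16.5,-9.7,0,0,0,-8.7,0,-19.8,-11.64,0,0,0,-8.7,0,-23.1,-13.58,0,0,0,-8.7,0,-26.4,-15.52,0,0,0,-8.7,0,-29.7,-17.46,0,0,0,-8.7,0,-33,-19.4,0,0,0,-8.7,0], force=60)

```text
time: 1.23
eef_pos: [0.4506, 0.3701, 0.2316]
tcp_rot: [0.063, 0.998, 0.0, 0.0]
contact_force: [-1.2, 0.6, -0.4]
opening: 1.001
finger_force: 0.0
```

>>> arm_command(series=[-2.5,-2,1,0,0,0,0,-5,-4,3,0,0,0,0,-7.3,-5.9,5,0,0,0,0,-7.3,-5.9,7,0,0,0,0,-7.3,-5.9,9,0,0,0,0,-7.3,-5.9,10,0,0,0,0,-7.3,-5.9,10,0,0,0,0])

```text
time: 1.82
eef_pos: [0.5127, 0.303, 0.1281]
tcp_rot: [0.064, 0.998, -0.001, -0.003]
contact_force: [-0.3, -0.6, 0.5]
opening: 1.003
finger_force: 0.0
```

```bash
cat >> h.py <<'E'
from scipy.spatial.transform import Rotation as Ro
def go(x,y,z,yaw=None):  # cm / deg in tool axes to world target; yaw = heading of tool y axis
    s=telemetry.get_state();R=Ro.from_quat(s["tcp_rot"]).as_matrix();d=R.T@(np.array([x,y,z])-s["eef_pos"])*100
    h=np.degrees(np.arctan2(R[1,1],R[0,1]));print("tcp",s["eef_pos"].round(4),"yaw",h.round(2),"shift cm",d.round(2),"turn",None if yaw is None else round(-((yaw-h+90)%180-90),2))
E
python3 - <<'E'
from h import *
go(.515,.3038,.094,82.7)
S=Cam("scene");T=Cam("top")
cv2.imwrite("pics/a.png",np.hstack([cv2.resize(S.im[110:240,80:240],(480,390)),cv2.resize(T.im[160:265,110:238],(320,262)).copy() if 0 else cv2.copyMakeBorder(cv2.resize(T.im[160:265,110:240],(320,258)),0,132,0,0,cv2.BORDER_CONSTANT)]))
E
```

```text
tcp [0.5127 0.303  0.1281] yaw 82.71 shift cm [-0.24  0.12  3.41] turn 0.01
```

View pics/a.png

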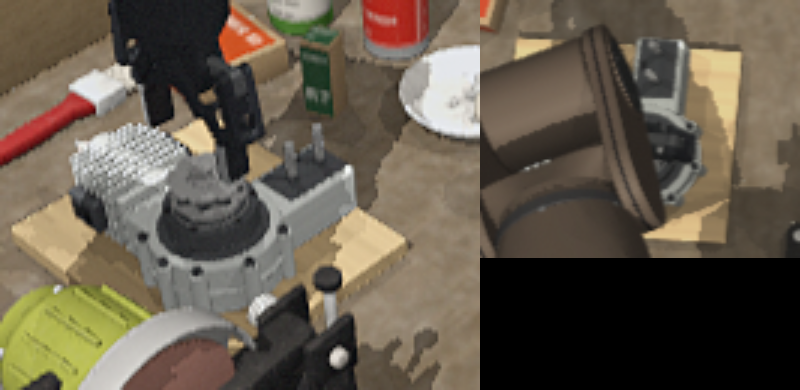

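The scene crop shows the open fingers straddling the sprocket at (210,175), clear of the studs at (290,150) and (320,135). Descending and closing.

>>> arm_command(series=[0,0,1,0,0,0,0,0,0,2,0,0,0,0,0,0,3,0,0,0,0,0,0,3.5,0,0,0,0,0,0,3.5,0,0,0,0,0,0,3.5,0,0,0,1,0,0,3.5,0,0,0,1,0,0,3.5,0,0,0,1,0,0,3.5,0,0,0,1,0,0,3.5,0,0,0,1], force=60)

```text
time: 2.75
eef_pos: [0.5149, 0.304, 0.0972]
tcp_rot: [0.063, 0.998, 0.0, 0.0]
contact_force: [-1.3, -0.0, 2.1]
opening: 0.658
finger_force: 63.7
```

Run:
```python
from h import *
go(.515,.3038,.094,82.7);s=telemetry.get_state();print(s)
```

```text
tcp [0.5149 0.304  0.0972] yaw 82.73 shift cm [-0.01 -0.01  0.32] turn 0.03
{'time': 2.75, 'qpos': array([ 3.63741178e-01,  2.62733271e-01,  1.86820372e+00, -1.20744021e-04,
        1.00972115e+00, -1.08005561e+00]), 'dq': array([ 0.00017458,  0.00086041,  0.00352304,  0.00227217, -0.00401872,
       -0.00182043]), 'joint_efforts': array([-3.56263225e-02, -3.48450601e+01, -2.51156580e+01,  4.88140422e-02,
       -2.30972283e-01, -5.18662302e-03]), 'eef_pos': array([0.51490669, 0.30395129, 0.09717375]), 'tcp_rot': array([6.34250603e-02, 9.97986493e-01, 1.47077648e-04, 4.46441728e-04]), 'contact_force': array([-1.30737225, -0.03047406,  2.08586793]), 'wrist_torque': array([-0.09697887,  0.13659096, -0.02358767]), 'finger_force': 63.69208160787821, 'opening': 0.6575330529138143}
```

>>> arm_command(series=[0,0,-0.5,0,0,0,1,0,0,-1.5,0,0,0,1,0,0,-2.5,0,0,0,1,0,0,-3.5,0,0,0,1,0,0,-5,0,0,0,1,0,0,-7,0,0,0,1,0,0,-8,0,0,0,1,0,0,-8,0,0,0,1])

```text
time: 3.42
eef_pos: [0.5166, 0.3047, 0.1807]
tcp_rot: [0.063, 0.998, 0.002, 0.003]
contact_force: [0.5, 0.3, -1.1]
opening: 0.66
finger_force: 64.4
```

Run:
```python
from h import *
go(.635,.087,.15)
S=Cam("scene");T=Cam("top")
cv2.imwrite("pics/b.png",np.hstack([cv2.resize(S.im[70:240,80:280],(480,408)),cv2.copyMakeBorder(cv2.resize(T.im[160:265,110:240],(320,258)),0,150,0,0,cv2.BORDER_CONSTANT)]))
```

```text
tcp [0.5166 0.3047 0.1807] yaw 82.73 shift cm [-14.48 -20.1    3.1 ] turn None
```

View pics/b.png

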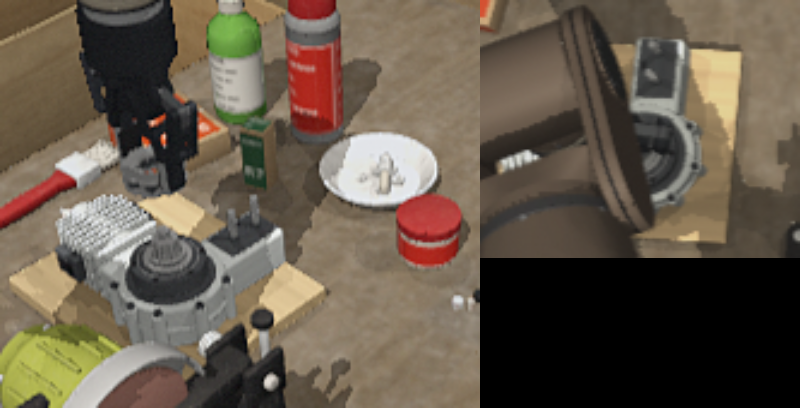

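The old sprocket at (145,175) is off and held, and the splined hub at (165,245) is bare. Carrying it to the clear patch.

>>> arm_command(series=[-1.5,-2,0,0,0,0,1,-3.5,-4.9,0,0,0,0,1,-5.7,-8,0,0,0,0,1,-8,-11.1,0,0,0,0,1,-10.2,-14.2,2,0,0,0,1,-12.3,-17,5,0,0,0,1,-13.8,-19.1,8.5,0,0,0,1,-14.5,-20.1,12,0,0,0,1,-14.5,-20.1,15,0,0,0,1,-14.5,-20.1,15.5,0,0,0,1])

```text
time: 4.35
eef_pos: [0.6265, 0.0847, 0.0121]
tcp_rot: [0.065, 0.998, -0.0, -0.008]
contact_force: [-2.6, 0.4, -3.9]
opening: 0.658
finger_force: 64.5
```

Run:
```python
from h import *
go(.635,.087,.001)
```

```text
tcp [0.6265 0.0847 0.0121] yaw 82.59 shift cm [-0.83  0.34  1.1 ] turn None
```

>>> arm_command(series=[0,0,0,0,0,0,1,0,0,0,0,0,0,1,0,0,0.5,0,0,0,1,0,0,1,0,0,0,1,0,0,1.4,0,0,0,1,0,0,1.7,0,0,0,1,0,0,1.9,0,0,0,1,0,0,1.9,0,0,0,1,0,0,1.9,0,0,0,1])

```text
time: 5.1
eef_pos: [0.6328, 0.0861, 0.0023]
tcp_rot: [0.063, 0.998, -0.0, -0.0]
contact_force: [-0.4, -0.1, -1.6]
opening: 0.66
finger_force: 64.6
```

>>> arm_command(series=[0,0,0.1,0,0,0,1,0,0,0.15,0,0,0,1,0,0,0.2,0,0,0,1,0,0,0.2,0,0,0,1])

```text
time: 5.43
eef_pos: [0.6331, 0.0861, 0.001]
tcp_rot: [0.063, 0.998, -0.0, 0.0]
contact_force: [-0.9, -0.3, 2.4]
opening: 0.657
finger_force: 64.9
```

>>> arm_command(series=[0,0,0,0,0,0,0,0,0,0,0,0,0,0,0,0,0,0,0,0,0,0,0,0,0,0,0,0,0,0,-1,0,0,0,0,0,0,-3,0,0,0,0,0,0,-6,0,0,7,0,0,-2,-9.5,0,0,14,0,0,-5,-13,0,0,21,0,0,-8,-15,0,0,28,0])

```text
time: 6.27
eef_pos: [0.624, 0.007, 0.1548]
tcp_rot: [0.305, 0.952, 0.001, 0.002]
contact_force: [0.7, -0.5, 0.5]
opening: 1.001
finger_force: 0.0
```

Run:
```python
from h import *
go(.5599,-.1297,.15,-5.2)
S=Cam("scene");cv2.imwrite("pics/c.png",cv2.resize(S.im[120:340,140:400],(709,600)))
```

```text
tcp [0.624  0.007  0.1548] yaw 54.54 shift cm [ -2.71 -14.86   0.45] turn 59.74
```

View pics/c.png

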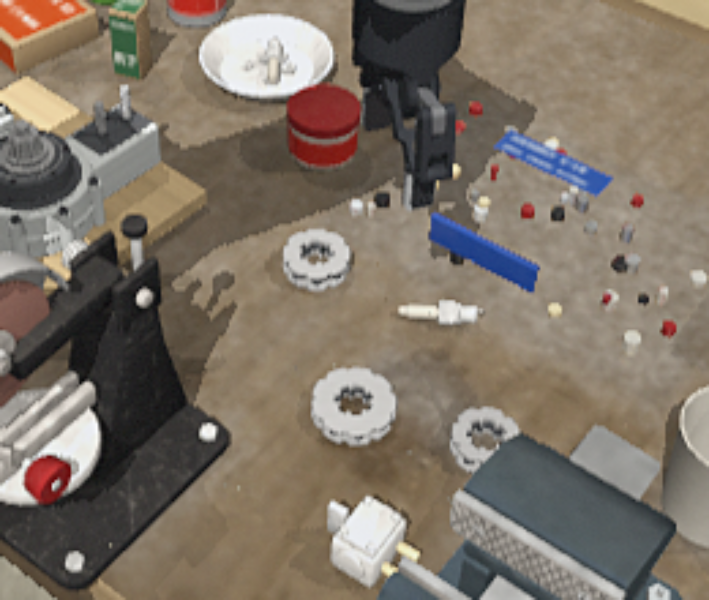

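The old sprocket lies flat on clear bench at (316,258). The new one at (485,437) is next to the vise jaw, so I'll check the jaw's corner position before descending.

```bash
python3 - <<'E'
from h import *
T=Cam("top");S=Cam("scene")
for p in((330.7,280.2),(307,301)):
  for h in(.08,.1,.12,.14):
    X=S.plane(p,h);print(p,h,X.round(3),T.px(X).round(0))
E
python3 - <<'E'
import cv2
im=cv2.imread("pics/top0.png");cv2.imwrite("pics/d.png",cv2.resize(im[190:310,320:450],(650,600)))
E
```

```text
(330.7, 280.2) 0.08 [ 0.529 -0.171  0.08 ] [[365. 216.]]
(330.7, 280.2) 0.1 [ 0.514 -0.177  0.1  ] [[370. 221.]]
(330.7, 280.2) 0.12 [ 0.5   -0.183  0.12 ] [[375. 226.]]
(330.7, 280.2) 0.14 [ 0.485 -0.188  0.14 ] [[380. 231.]]
(307, 301) 0.08 [ 0.462 -0.161  0.08 ] [[363. 243.]]
(307, 301) 0.1 [ 0.449 -0.167  0.1  ] [[368. 248.]]
(307, 301) 0.12 [ 0.437 -0.173  0.12 ] [[373. 253.]]
(307, 301) 0.14 [ 0.424 -0.179  0.14 ] [[378. 258.]]
```

View pics/d.png

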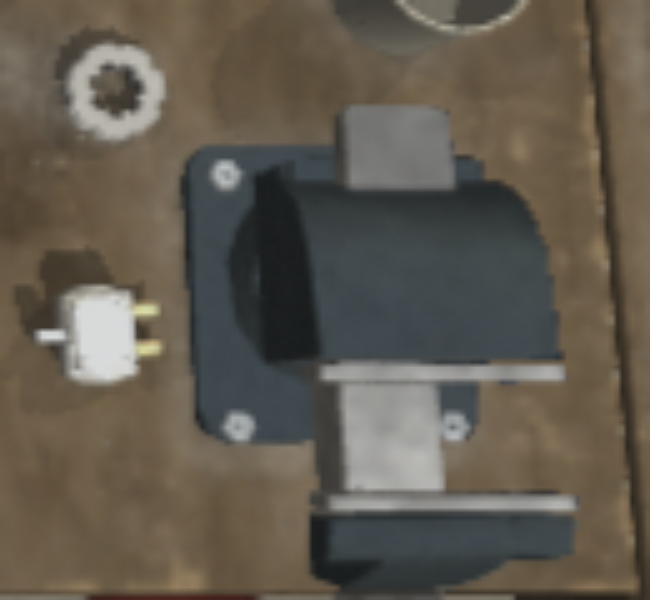

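The top crop puts the jaw's top corner at (280,180), about 0.12 m high at (0.50,-0.18), so the gripper at (0.56,-0.13) clears it.

>>> arm_command(series=[-0.5,-2.5,0,0,0,7,0,-1,-5,0,0,0,14,0,-1.5,-7.5,0,0,0,21,0,-2,-10,0,0,0,28,0,-2.4,-12.5,0,0,0,35,0,-2.7,-14,0,0,0,42,0,-2.7,-14.9,0,0,0,49,0,-2.7,-14.9,0,0,0,56,0,-2.7,-14.9,0,0,0,60,0,-2.7,-14.9,0,0,0,60,0])

```text
time: 7.25
eef_pos: [0.558, -0.1294, 0.1487]
tcp_rot: [0.739, 0.674, -0.0, -0.001]
contact_force: [-0.5, -0.4, -1.2]
opening: 0.999
finger_force: 0.0
```

Run:
```python
from h import *
go(.5599,-.1297,.04,-5.2)
```

```text
tcp [ 0.558  -0.1294  0.1487] yaw -5.26 shift cm [-0.03  0.23 10.87] turn -0.06
```

>>> arm_command(series=[0,0.1,2,0,0,0,0,0,0.1,5,0,0,0,0,0,0.1,8,0,0,0,0,0,0.1,10.5,0,0,0,0,0,0.1,12,0,0,0,0,0,0.1,12.5,0,0,0,0,0,0.1,12.5,0,0,0,0,0,0.1,12.5,0,0,0,0])

```text
time: 7.92
eef_pos: [0.5601, -0.1302, 0.0255]
tcp_rot: [0.738, 0.674, 0.0, 0.0]
contact_force: [-0.5, -0.2, 0.4]
opening: 0.999
finger_force: 0.0
```

Run:
```python
from h import *
go(.5599,-.1297,.002,-5.2)
```

```text
tcp [ 0.5601 -0.1302  0.0255] yaw -5.17 shift cm [ 0.05 -0.03  2.35] turn 0.03
```

>>> arm_command(series=[0.05,0,1,0,0,0,0,0.05,0,1.8,0,0,0,0,0.05,0,2.3,0,0,0,0,0.05,0,2.3,0,0,0,0,0.05,0,2.3,0,0,0,1,0.05,0,2.3,0,0,0,1,0.05,0,2.3,0,0,0,1,0.05,0,2.3,0,0,0,1,0.05,0,2.3,0,0,0,1,0.05,0,2.3,0,0,0,1], force=90)

```text
time: 8.75
eef_pos: [0.5609, -0.1306, 0.0037]
tcp_rot: [0.739, 0.674, 0.001, 0.001]
contact_force: [-0.2, 0.0, 5.1]
opening: 0.576
finger_force: 93.7
```

Run:
```python
from h import *
go(.5599,-.1297,.002,-5.2);print(telemetry.get_state()["contact_force"])
```

```text
tcp [ 0.5609 -0.1306  0.0037] yaw -5.27 shift cm [ 0.08 -0.11  0.17] turn -0.07
[-0.16376798  0.02988107  5.10802859]
```

>>> arm_command(series=[0,0,-1,0,0,0,1,0,0,-3,0,0,0,1,0,0,-6,0,0,0,1,0,0,-9,0,0,0,1,0,0,-12,0,0,0,1,0,0,-15,0,0,0,1,0,0,-17,0,0,0,1,0,0,-18,0,0,0,1,0,0,-18,0,0,0,1])

```text
time: 9.5
eef_pos: [0.5609, -0.1305, 0.1852]
tcp_rot: [0.739, 0.674, 0.001, 0.002]
contact_force: [0.3, -0.5, -1.5]
opening: 0.571
finger_force: 93.4
```

Run:
```python
from h import *
go(.515,.304,.18,17.3);print(telemetry.get_state()["contact_force"])
T=Cam("top");S=Cam("scene");c=(.515,.304)
big=lambda o:cv2.resize(o,(400,400),interpolation=cv2.INTER_CUBIC)
cv2.imwrite("pics/e.png",np.hstack([big(T.ortho(c,.114,.024,400)),big(S.ortho(c,.114,.024,400))]))
cv2.imwrite("pics/Tfull.png",T.im);cv2.imwrite("pics/Sfull.png",S.im)
for q in(c,(.514,.304),(.516,.304),(.515,.303),(.515,.305)):
  for rr in((.0115,.0135),):print(q,phase(T,q,.114,*rr,7),"S",phase(S,q,.114,*rr,7)[:2])
# dark drum disc (73 mm, face z .088)
for C in(T,S):
  g=cv2.cvtColor(C.ortho(c,.088,.06,1200),cv2.COLOR_BGR2GRAY);m=cv2.morphologyEx((g<95).astype(np.uint8),cv2.MORPH_CLOSE,np.ones((31,31)));m=cv2.morphologyEx(m,cv2.MORPH_OPEN,np.ones((61,61)))
  k=max(cv2.findContours(m,cv2.RETR_EXTERNAL,cv2.CHAIN_APPROX_NONE)[0],key=cv2.contourArea)[:,0]
  P=np.stack([c[0]-.06+k[:,0]*1e-4,c[1]+.06-k[:,1]*1e-4],1);q,d=circ(P,c,.0365);print("drum",q.round(4),np.percentile(d,[10,50,90]).round(4))
```

```text
tcp [ 0.5609 -0.1305  0.1852] yaw -5.27 shift cm [42.85 -8.57  0.41] turn -22.57
[ 0.27758104 -0.5171404  -1.46866631]
(0.515, 0.304) (np.float64(50.15489006222107), np.float64(8.52042321547612), array([26.,  3.,  3.,  2.,  2., 10.,  9.,  3.,  2.,  1.,  2.,  1.])) S (np.float64(36.23104703786662), np.float64(11.445882232299516))
(0.514, 0.304) (np.float64(2.322480469060498), np.float64(6.2354821213112785), array([27.,  1.,  3.,  1.,  4.,  9.,  6.,  5.,  1.,  1.,  1.,  1.])) S (np.float64(33.49428486757354), np.float64(10.621835676458781))
(0.516, 0.304) (np.float64(47.44743099069303), np.float64(9.585339567140757), array([24.,  4.,  1.,  1.,  1.,  9., 10.,  1.,  2.,  2.,  2.,  2.])) S (np.float64(37.629882357529496), np.float64(9.478937021938242))
(0.515, 0.303) (np.float64(50.80095497858001), np.float64(5.02315530318979), array([28.,  3.,  2.,  2.,  2., 12.,  5.,  4.,  1.,  1.,  1.,  1.])) S (np.float64(36.14511970324108), np.float64(8.431849255005002))
(0.515, 0.305) (np.float64(50.16958433731132), np.float64(9.535972277390922), array([24.,  3.,  4.,  2.,  4.,  7., 10.,  3.,  3.,  1.,  3.,  1.])) S (np.float64(37.18138692953959), np.float64(12.570544847920583))
drum [0.5126 0.2997] [0.0413 0.0415 0.0418]
drum [0.4968 0.2806] [0.0147 0.0384 0.0526]
```

View pics/e.png

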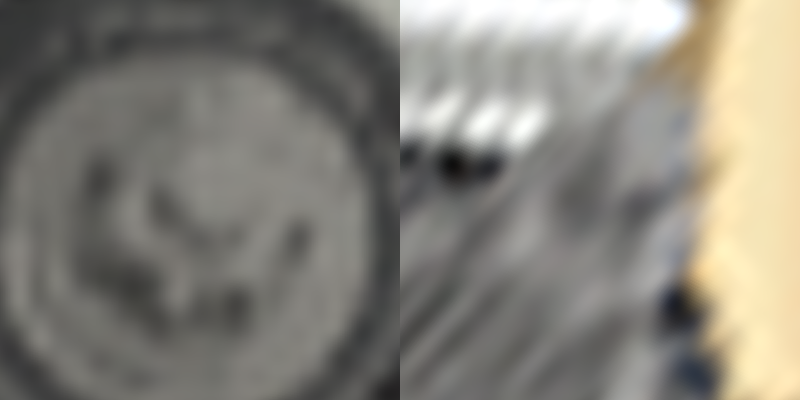

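The top view shows the bare hub blurred. Dark groove spots sit at (100,180), (125,280), (235,305) and (295,240), and the crank end at (220,175). That puts the hub at about (0.516,0.305) with a tooth near 46–48°. I'll check the camera against the arm using the old sprocket I laid down.

Run:
```python
from h import *
T=Cam("top");S=Cam("scene");c=(.6331,.0861)
for C in(T,S):
  for thr in(140,155):
    q,d=circ(disc(C,c,.018,.029,thr),c,.029);print(q.round(4),np.median(d).round(4),d.std().round(4))
# in-hand sprocket not seen from top; scene hub: crank/hub bright blob centroid via phase-free: project candidates
for p in((.516,.305,.114),(.515,.304,.114),(.516,.305,.124)):print(p,T.px(p).round(1),S.px(p).round(1))
cv2.imwrite("pics/f.png",np.hstack([cv2.resize(T.im[195:245,150:205],(396,360),interpolation=cv2.INTER_CUBIC),cv2.resize(S.im[150:210,120:180],(360,360),interpolation=cv2.INTER_CUBIC)]))
```

```text
[0.6332 0.0878] 0.0291 0.0052
[0.6343 0.0881] 0.0292 0.0045
[0.6297 0.082 ] 0.0305 0.0044
[0.6265 0.0833] 0.0287 0.0078
(0.516, 0.305, 0.114) [[171.7 219.5]] [[147.6 167.6]]
(0.515, 0.304, 0.114) [[172.1 219.9]] [[147.6 168. ]]
(0.516, 0.305, 0.124) [[170.8 219. ]] [[147.  164.1]]
```

View pics/f.png

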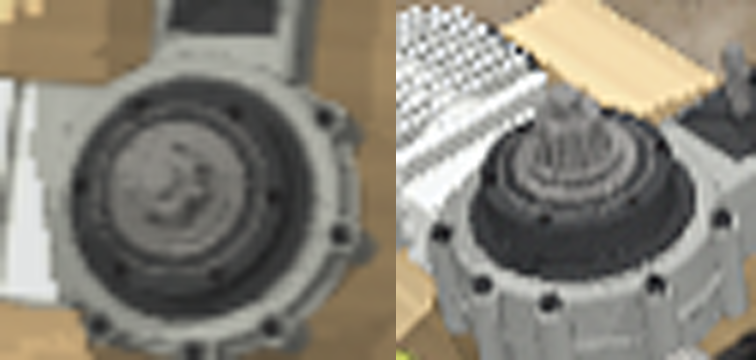

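Left (top): drum ring centred near (176,187). Right (scene): the crank tip at (567,85) and the bare hub below it. The camera reads about 1.5 mm high in y against the arm, so I take the hub at (0.5155,0.304) with the tool heading 20°. Carrying the new sprocket over.

>>> arm_command(series=[2,1,0,0,0,0,1,5,2,0,0,0,0,1,8.5,3,0,0,0,-3,1,12,3.5,0,0,0,-6,1,15.5,3.5,0,0,0,-9,1,19,2.5,0,0,0,-12,1,22.5,1,0,0,0,-15,1,26,-0.5,0,0,0,-18,1,29.5,-2,0,0,0,-21,1,33,-3.5,0,0,0,-25,1])

```text
time: 10.53
eef_pos: [0.5533, 0.2032, 0.1797]
tcp_rot: [0.574, 0.819, -0.002, -0.002]
contact_force: [0.6, 0.2, -1.3]
opening: 0.576
finger_force: 93.4
```

Run:
```python
from h import *
go(.5155,.304,.15,20.3);print(telemetry.get_state()["contact_force"])
```

```text
tcp [0.5533 0.2032 0.1797] yaw 19.88 shift cm [10.77 -0.11  2.98] turn -0.42
[ 0.63412089  0.22838395 -1.33819116]
```

>>> arm_command(series=[3,0,0.5,0,0,0,1,6,0,1,0,0,0,1,8.5,-0.05,2,0,0,0,1,10,-0.1,3,0,0,0,1,10.8,-0.1,3,0,0,-0.4,1,10.8,-0.1,3,0,0,-0.4,1,10.8,-0.1,3,0,0,-0.4,1,10.8,-0.1,3,0,0,-0.4,1])

```text
time: 11.2
eef_pos: [0.5186, 0.3022, 0.1525]
tcp_rot: [0.573, 0.82, 0.0, 0.0]
contact_force: [-0.8, 0.9, -0.9]
opening: 0.574
finger_force: 93.4
```

Run:
```python
from h import *
go(.5155,.304,.122,20.3);print(telemetry.get_state()["contact_force"])
```

```text
tcp [0.5186 0.3022 0.1525] yaw 20.08 shift cm [ 0.27 -0.23  3.05] turn -0.22
[-0.7530748   0.9443303  -0.94573024]
```

>>> arm_command(series=[0.25,-0.23,0,0,0,0,1,0.25,-0.23,0.6,0,0,0,1,0.25,-0.23,1.4,0,0,0,1,0.25,-0.23,2.2,0,0,0,1,0.25,-0.23,2.8,0,0,0,1,0.25,-0.23,3,0,0,0,1,0.25,-0.23,3,0,0,0,1])

```text
time: 11.78
eef_pos: [0.5142, 0.3042, 0.1208]
tcp_rot: [0.573, 0.82, -0.001, -0.001]
contact_force: [0.9, -0.3, -1.6]
opening: 0.575
finger_force: 93.4
```

Run:
```python
from h import *
go(.5155,.304,.114,20.3);print(telemetry.get_state()["contact_force"])
```

```text
tcp [0.5142 0.3042 0.1208] yaw 20.12 shift cm [-0.07  0.12  0.68] turn -0.18
[ 0.87743698 -0.28924458 -1.57494457]
```

>>> arm_command(series=[-0.05,0.1,0,0,0,0,1,-0.05,0.1,0.2,0,0,0,1,-0.05,0.1,0.4,0,0,0,1,-0.05,0.1,0.6,0,0,0,1,-0.05,0.1,0.7,0,0,0,1,-0.05,0.1,0.7,0,0,0,1])

```text
time: 12.28
eef_pos: [0.5158, 0.3044, 0.115]
tcp_rot: [0.573, 0.82, -0.0, -0.0]
contact_force: [-0.0, -0.4, -1.6]
opening: 0.573
finger_force: 93.4
```

Run:
```python
from h import *
go(.5155,.304,.114,20.3);s=telemetry.get_state();print(s["contact_force"],s["wrist_torque"])
```

```text
tcp [0.5158 0.3044 0.115 ] yaw 20.12 shift cm [-0.03 -0.04  0.1 ] turn -0.18
[-0.04109079 -0.38298114 -1.6331705 ] [ 0.0192472  -0.0172517  -0.03031339]
```

>>> arm_command(series=[0,0,0.1,0,0,0,1,0,0,0.2,0,0,0,1,0,0,0.3,0,0,0,1,0,0,0.4,0,0,0,1,0,0,0.4,0,0,0,1])

```text
time: 12.7
eef_pos: [0.5158, 0.3044, 0.111]
tcp_rot: [0.573, 0.82, -0.0, -0.0]
contact_force: [0.1, -0.9, -1.3]
opening: 0.575
finger_force: 93.4
```

Run:
```python
from h import *
go(.5155,.304,.114,20.3);s=telemetry.get_state();print(s["contact_force"],s["wrist_torque"])
```

```text
tcp [0.5158 0.3044 0.111 ] yaw 20.12 shift cm [-0.03 -0.05 -0.3 ] turn -0.18
[ 0.12347053 -0.93357181 -1.31982017] [-0.02782392  0.04444136  0.0069453 ]
```

>>> arm_command(series=[0,0,0.15,0,0,0,1,0,0,0.3,0,0,0,1,0,0,0.45,0,0,0,1,0,0,0.6,0,0,0,1,0,0,0.75,0,0,0,1,0,0,0.9,0,0,0,1,0,0,0.9,0,0,0,1])

```text
time: 13.28
eef_pos: [0.5158, 0.3044, 0.1018]
tcp_rot: [0.573, 0.82, -0.0, -0.0]
contact_force: [0.1, 0.3, -1.7]
opening: 0.576
finger_force: 93.4
```

Run:
```python
from h import *
go(.5155,.304,.0957,20.3);s=telemetry.get_state();print(s["contact_force"],s["wrist_torque"])
S=Cam("scene");cv2.imwrite("pics/g.png",cv2.resize(S.im[130:220,100:210],(660,540),interpolation=cv2.INTER_CUBIC))
```

```text
tcp [0.5158 0.3044 0.1018] yaw 20.13 shift cm [-0.03 -0.04  0.61] turn -0.17
[ 0.10636916  0.32136173 -1.69088054] [0.00353696 0.06208158 0.03528026]
```

View pics/g.png

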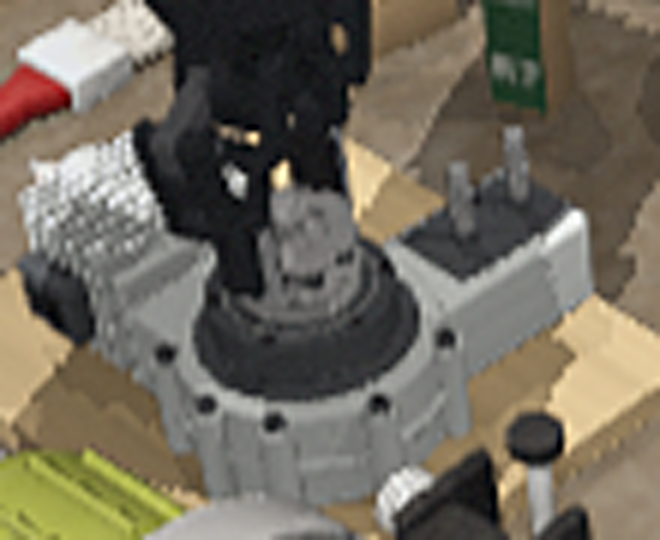

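The sprocket at (310,240) is on the hub with the fingers clear of the drum. It slid down with no resistance, so it has meshed. Pressing onto the sprung washer next.

>>> arm_command(series=[0,0,0.1,0,0,0,1,0,0,0.2,0,0,0,1,0,0,0.3,0,0,0,1,0,0,0.4,0,0,0,1,0,0,0.5,0,0,0,1,0,0,0.5,0,0,0,1,0,0,0.5,0,0,0,1], force=110)

```text
time: 13.92
eef_pos: [0.5162, 0.3046, 0.098]
tcp_rot: [0.573, 0.82, 0.0, 0.0]
contact_force: [-2.0, -0.9, 5.1]
opening: 0.568
finger_force: 117.0
```

Run:
```python
from h import *
go(.5155,.304,.0957,20.3);s=telemetry.get_state();print(s["contact_force"],s["wrist_torque"])
```

```text
tcp [0.5162 0.3046 0.098 ] yaw 20.13 shift cm [-0.03 -0.08  0.23] turn -0.17
[-2.00009459 -0.94401663  5.0582751 ] [-0.17303079  0.30658754 -0.02952787]
```

>>> arm_command(series=[0,0,0.1,0,0,0,1,0,0,0.2,0,0,0,1,0,0,0.2,0,0,0,1,0,0,0.2,0,0,0,1])

```text
time: 14.25
eef_pos: [0.5162, 0.3046, 0.0959]
tcp_rot: [0.573, 0.82, 0.0, 0.0]
contact_force: [-2.3, -0.8, 5.0]
opening: 0.57
finger_force: 117.2
```

>>> arm_command(series=[0,0,0.1,0,0,0,1,0,0,0.1,0,0,0,1,0,0,0.1,0,0,0,1,0,0,0.1,0,0,0,1])

```text
time: 14.58
eef_pos: [0.5162, 0.3046, 0.0958]
tcp_rot: [0.573, 0.82, -0.0, 0.0]
contact_force: [-4.1, -2.2, 9.7]
opening: 0.566
finger_force: 117.6
```

>>> arm_command(series=[0,0,0.1,0,0,0,1,0,0,0.2,0,0,0,1,0,0,0.2,0,0,0,1,0,0,0.2,0,0,0,1,0,0,0.2,0,0,0,1,0,0,0.2,0,0,0,1])

```text
time: 15.08
eef_pos: [0.5163, 0.3046, 0.0957]
tcp_rot: [0.573, 0.82, -0.0, -0.0]
contact_force: [-8.7, -3.8, 17.6]
opening: 0.566
finger_force: 118.6
```

Run:
```python
from h import *
go(.5155,.304,.0957,20.3);s=telemetry.get_state();print(s["contact_force"],s["wrist_torque"])
S=Cam("scene");cv2.imwrite("pics/h.png",cv2.resize(S.im[140:210,110:190],(640,560),interpolation=cv2.INTER_CUBIC))
```

```text
tcp [0.5163 0.3046 0.0957] yaw 20.15 shift cm [-0.03 -0.09  0.  ] turn -0.15
[-8.7178066  -3.79064392 17.5662027 ] [-0.63107061  1.27385225 -0.00567253]
```

View pics/h.png

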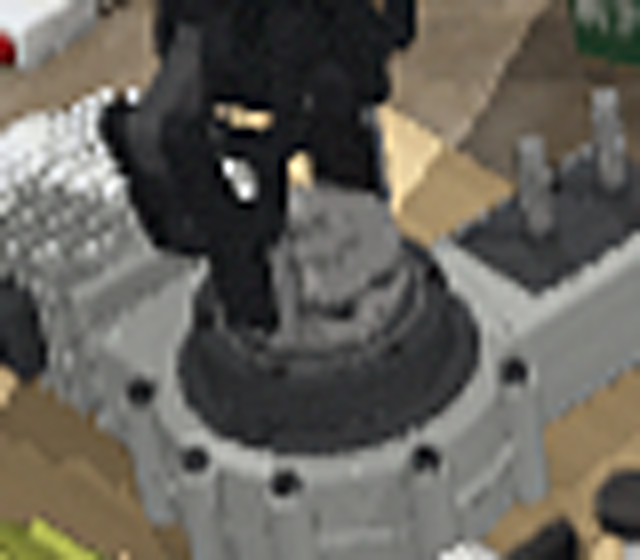

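The new sprocket at (340,250) sits low on the drum. Z has stopped hard at 0.0957 m, which matches the expected home height. The push is 17.6 N, well above the spring's 7.7 N. Handing in while still pressing.

```bash
python3 -c "
from plant import ctrl
print(ctrl.sign_off())"
```

```text
the job is handed in; nothing more can be done
None
```

The job is handed in: the old sprocket lies flat on the bench, and the new one is meshed on the hub and held down on its seat with about 17.6 N; the sign-off gave no verdict.

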